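# Check a plaster bat with a spring-tipped moisture probe

## Task

Slide the wooden cover of the storage box fully open by its red knob, then take the yellow moisture probe out of its rack and hold it upright with its steel tip on the blue dot of the plaster bat inside the box, pressed gently until the spring tip is about halfway in (about 6 of its 12 mm). Finish while still holding the probe in the gripper on the dot like that: do not put it down or let go, keep it clear of the box and cover, and do not disturb the other things on the table.

Things in the scene. Friction and masses are not known exactly. Their poses are not given: they have to be found in the camera images.
- box: fixed wooden storage box, open on top below its cover, 170 mm (its x) by 150 mm (its y) by 60 mm high, walls and floor 8 mm thick; two dark runners (8 mm thick, outside the two walls at x = -89 and +89 mm, top 68 mm high) reach from y = -75 to y = +185 mm; origin: centre of its underside, z up; the cover slides towards the box's +y
- cover (a joint): travel of the wooden cover along the box's +y: 0 m = shut, 0.140 m = fully open against the stop; starts nearly shut; stays where it is left, sliding takes about 1.5 N. The cover is 166 by 150 by 6 mm, its upper face 66 mm above the table
- cover_knob (a point): centre of the top of the red knob on the cover; the knob is a block 50 mm along the box's x, 20 mm along the box's y, standing 28 mm above the cover (its top is 94 mm above the table); its axes are the box's; at joint value q it lies at x = 0, y = q - 35 mm in the box's frame
- bat: loose round white plaster disc, 104 mm across, 22 mm thick, about 0.3 kg, lying flat on the box's floor (its top about 30 mm above the table), turned any way; origin: centre of its underside. It bears a blue dot and an orange dot (an old spot, not to be used)
- blue_dot (a point): centre of the blue dot, 20 mm across, on the bat's top face, 28 mm from the bat's centre along the bat's +x
- rack: fixed dark wooden rack block, 90 mm (its x) by 160 mm (its y) by 60 mm high; two through holes, 15 mm wide, at y = -40 and y = +40 mm; one holds the probe, the other the scriber (either way round), 80 mm apart, so fingers closing along the rack's x keep off the neighbour; origin: centre of its underside, z up
- probe: yellow moisture probe, about 0.15 kg, standing loose in a rack hole; origin: centre of its steel collar's underside (rests on the rack's top), z up. Collar 36 mm across, z 0 to 8 mm; square yellow handle 26 by 26 mm, z 8 to 104 mm, sides along its x and y (roughly the rack's); black cap to z = 110 mm; below, a steel plunger 8 mm thick with a ball tip 10 mm across hangs in the hole
- probe_tip (a point): lowest point of the probe's ball tip: 50 mm below the probe's origin with the spring free, 44 mm below it when the tip is halfway in. Lift the probe at least 60 mm straight up to clear the rack, and over 150 mm to carry it over the scriber
- plunger (a joint): how far the probe's spring tip is pushed in: 0 m = free, 0.012 m = fully in against a hard stop; the spring gives about 0.9 N just as it starts to move, 3.6 N at 0.006 m and 6.3 N at 0.012 m
- scriber: wooden-handled scriber standing in the other rack hole, 135 mm overall, round handle 28 mm thick, its top 155 mm above the table, brass collar resting on the rack; origin: centre of the collar's underside, z up; leave it alone
- bowl: bright yellow plastic bowl, 160 mm across, 60 mm high; origin: centre of its underside; a bystander
- jar_a: blue glaze jar, 64 mm across, 90 mm high; origin: centre of its underside; a bystander
- jar_b: green glass jar, 64 mm across, 90 mm high; origin: centre of its underside; a bystander
- mug: terracotta mug, 80 mm across, 90 mm high; origin: centre of its underside; a bystander
- spatula: spatula lying on the table, 200 mm long along its x; a bystander

How it is judged:
By the outcome, as a careful person would: the job done as asked, in the order asked, and still so for the second after the job is handed in, while the arm keeps its last pose, push and grip.
It also fails if it takes over 61 s, if anything falls off the work surface, if the arm or the gripper's body presses on something with over 40 N, if the wrist force passes 120 N, or if a joint passes its speed limit or range.

## Robot

A 6-joint arm with a two-finger parallel gripper is mounted at the origin on the work surface. World frame = base frame: x ahead of the robot, y to its left, z up, the work surface at z = 0. Lengths are in m, angles in degrees, forces in N, time in s.
With the tool pointing down it reaches from about 0.375 to 0.75 m from the base axis. Payload 9 kg.
Tool frame: the origin (TCP) lies midway between the tips of the shut fingers; the grasp point (between the pads) lies r.grip_point_offset behind it (r.grip_point_offset is the distance from the TCP to the grasp point, in m); z points along the fingers, y is the line along which they close (so a half turn about z gives the same grasp; the last joint's range is limited). The gripper opens to 85 mm and grips with 20 to 120 N. Pads are 22 mm wide; open, the fingers measure 114 mm over their backs; the gripper's body (76 mm by 85 mm) begins 54 mm behind the grasp point. The pads swing forward as they close: fully open they stand 13 mm farther back than shut.
Start: joints at [-88.447, 5.964, 5.575, 89.605, 0, 77.527], TCP at [0.145, -0.582, 0.231] pointing down, gripper open.
Joint ranges: [-171.21, 171.21], [-48.23, 106.86], [-62.78, 66.21], [-105.2, 120.99], [-86.42, 89.51], [-180, 180]. Speed limits (degrees/s): [127.2, 127.2, 147.25, 180, 180, 180].

## Interface

Orientations are given as a 3x3 rotation matrix whose columns are the frame's x, y, z axes.
In Python, from bench import sense, eyes, workorder, r gives the robot as it stands. The module is installed in compiled form; this text tells all that it offers.
- The arm moves only by the tool send_rows, never from a script. Its argument "deltas" is a list of rows, each a list of 3 entries, a list of its own where there are three numbers: the shift along the tool's x, y, z in cm, then the turn, a rotation vector about the tool's x, y, z in rad, then the opening in per cent of the stroke, from 0 (shut) to 100 (fully open). In form: [[[tx, ty, tz], [wx, wy, wz], fingers], ...]. A call has 1 to 5 rows; each row is the pose to reach, as a shift and turn from the pose commanded when the call began, along the tool's axes at that moment; what a row does not reach only later rows make up. A row lasts 1/10 s, in which the tool goes at most 50 mm and 8.59 degrees, less where a joint would pass 70% of its speed; a pose out of reach is approached as far as the arm can. A call with a gripper value outside its range is refused whole. The fingers move at their own pace and stop on an object; "squeeze" is the grip in N (left out, the last holds). Time passes only in rows, so rows that repeat a pose let the fingers close. It gives the time, the measured TCP pose, the force, the opening and the grip force at its end, in the units of the state.
- sense(): the state, without advancing time (a new reading comes with each control period).
- eyes.read_camera(name): name is "scene" or "top"; returns a dict with "pixels" (480x640x3 uint8, red, green, blue), "depth" (480x640 float32, m along the optical axis (not along the pixel's ray), 0 where there is no reading), "fx", "fy", "cx", "cy" (pixels), "D" ([k1, k2, p1, p2, k3] as OpenCV has them; the pictures are not rectified), "camera_from_world" (4x4, takes a point from world to camera coordinates). Camera axes: x right, y up, looking along -z (the intrinsics and any distortion apply to the point x, -y, -z); pixel columns grow to the right and rows downward; lengths in m; the calibration is good to about 2 mm. A picture is of the moment at which its call begins.
- workorder.finish_job(): hands the job in; it is judged then, once.
The state is a dict: "time_s": time; "joint_positions": joint angles; "dq": joint speeds; "joint_torque": joint torques, N m; "eef_pos": TCP position; "orientation": TCP orientation; "wrist_force": force on the tool from outside, world axes, zero at the start; "wrist_torque": the same for the moment, N m; "width": finger opening in m; "grasp_force": force on a finger pad.
Only numpy, scipy, OpenCV 4.12 (cv2) and the standard library are available. Lean on these libraries where they do the work, as an engineer would, in place of code of your own. Each camera call takes 0.05 s, during which the arm holds its last target. There are 200 camera calls.

## Working session

There is one attempt and no reset: what is moved stays moved. The work goes in short steps, Python scripts to look and compute and a tool call to move; the robot and the scene stay as the last step left them, time stands still between calls to the robot, and variables do not carry over. Pictures are saved under pics/ and viewed, at most 10 in all, crops included, and the job is handed in when it is done.

Besides the shell and the picture viewer there is one more tool, called after "Request:" as name(argument=value, ...) on one line, values as JSON. send_rows: Moves the arm, as the interface text tells. Its arguments: {"type":"object","properties":{"deltas":{"type":"array","items":{"type":"array"}},"squeeze":{"type":"number"}},"required":["deltas"]}

```bash
mkdir -p pics
cat > h.py <<'E'
import numpy as np, cv2
from bench import sense, eyes, workorder, r
def cam(n):
    c=eyes.read_camera(n); c['K']=np.array([[c['fx'],0,c['cx']],[0,c['fy'],c['cy']],[0,0,1]]); c['Dv']=np.array(c['D'],float)
    return c
def save(c,f): cv2.imwrite('pics/'+f,c['pixels'][:,:,::-1])
def ray(c,uv):
    p=cv2.undistortPoints(np.array(uv,float).reshape(-1,1,2),c['K'],c['Dv']).reshape(-1,2)
    M=np.array(c['camera_from_world']);R=M[:3,:3];t=M[:3,3]
    d=np.c_[p[:,0],-p[:,1],-np.ones(len(p))]@R
    return -R.T@t,d
def onplane(c,uv,z):
    o,d=ray(c,uv); return o+d*((z-o[2])/d[:,2])[:,None]
def cloud(c):
    v,u=np.mgrid[0:480,0:640]; o,d=ray(c,np.c_[u.ravel(),v.ravel()])
    P=o+d*c['depth'].ravel()[:,None]; P[c['depth'].ravel()==0]=np.nan
    return P.reshape(480,640,3)
E
python3 - <<'E'
from h import *
s=sense(); print(s['eef_pos'],np.round(s['orientation'],3),s['width'],r.grip_point_offset)
for n in('scene','top'):
    c=cam(n); save(c,n+'0.png'); o,d=ray(c,[[320,240]]);print(n,o,d,c['fx'],c['D'])
    np.savez(n+'0.npz',P=cloud(c),I=c['pixels'])
E
```

```text
[ 0.14541796 -0.58177541  0.23053742] [[ 0.97   0.242 -0.   ]
 [ 0.242 -0.97   0.001]
 [ 0.    -0.001 -1.   ]] 0.08518352297459002 0.0187
scene [1.15645682 0.76429866 0.9052741 ] [[-0.44449054 -0.63762599 -0.62919107]] 557.0345618509397 [-0.1038627  0.         0.         0.         0.       ]
top [ 0.37016694 -0.07158368  1.58773338] [[ 1.44593960e-01 -1.85426913e-04 -9.89723784e-01]] 578.7228844056071 [-0.01303905  0.          0.          0.          0.        ]
```

View pics/top0.png

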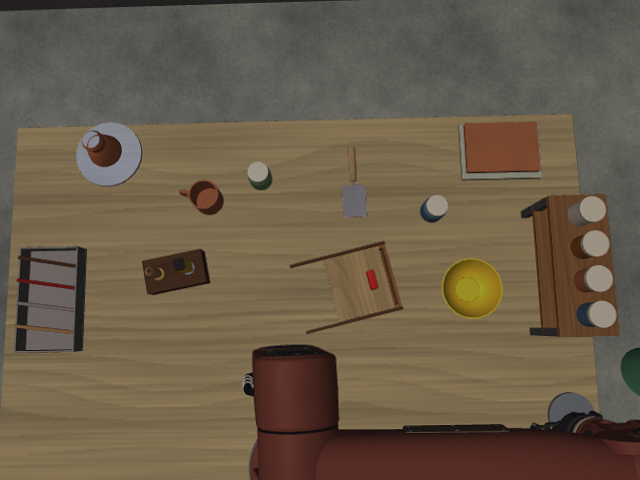

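View pics/scene0.png

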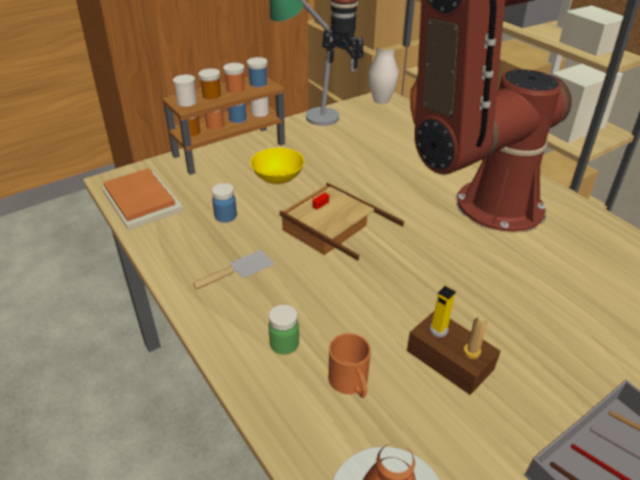

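The top view shows the knob at (372,280), the box opening to the left (world +y), and the rack at (176,272). The probe's black cap is near (185,265) and the scriber near (155,272). The scene view has the probe at (443,310) and the scriber at (477,340). Next I'll measure these.

Run:
```python
from h import *
T=np.load('top0.npz');P=T['P'];I=T['I'];H=cv2.cvtColor(I,cv2.COLOR_RGB2HSV)
S=np.load('scene0.npz');PS=S['P'];HS=cv2.cvtColor(S['I'],cv2.COLOR_RGB2HSV)
c=cam('top'); cs=cam('scene')
def sub(u0,u1,v0,v1):
    m=np.zeros((480,640),bool);m[v0:v1,u0:u1]=1;return m
def rect(xy):
    (cx,cy),(w,h),a=cv2.minAreaRect(xy.astype(np.float32));return np.round([cx,cy,w,h,a],4)
# knob
red=((H[...,0]<8)|(H[...,0]>172))&(H[...,1]>180)&(H[...,2]>100)
m=red&sub(350,400,255,310); k=P[m]; print('knob n',m.sum(),'z',np.nanpercentile(k[:,2],[5,50,95]))
v,u=np.nonzero(m); q=onplane(c,np.c_[u,v],.094); print('knob rect',rect(q[:,:2]), 'top-depth',np.nanmean(k[k[:,2]>.088],0))
rs=((HS[...,0]<8)|(HS[...,0]>172))&(HS[...,1]>180)&sub(300,340,185,215); k=PS[rs]; print('scene knob top',rs.sum(),np.nanmean(k[k[:,2]>.09],0))
# runners
V=H[...,2]; dark=(V<100)&sub(285,410,235,340)
zz=P[...,2]
for nm,mm in(('dark',dark),):
    n,lab,st,ce=cv2.connectedComponentsWithStats(mm.astype(np.uint8))
    for i in range(1,n):
        if st[i,4]>40:
            v,u=np.nonzero(lab==i); q=onplane(c,np.c_[u,v],.068)
            print('dark',st[i],rect(q[:,:2]))
            print(np.round(cv2.boxPoints(cv2.minAreaRect(q[:,:2].astype(np.float32))),4).tolist())
b=sub(285,410,235,340)&(zz>.061)&(zz<.075); print('box z hi rect',rect(P[b][:,:2])); 
# rack
for nm,PP,mm in(('top',P,sub(130,220,235,305)),('scene',PS,sub(400,505,280,395))):
    a=mm&(PP[...,2]>.054)&(PP[...,2]<.066); print(nm,'rack',rect(PP[a][:,:2]),np.nanmedian(PP[a],0))
    t=mm&(PP[...,2]>.155)&(PP[...,2]<.18); print(' cap',t.sum(),np.nanmean(PP[t],0),rect(PP[t][:,:2]))
    t=mm&(PP[...,2]>.1)&(PP[...,2]<.18);print(' tall',t.sum(),np.nanmax(PP[t],0),np.nanmin(PP[t],0))
m=sub(140,215,240,300); 
ys=(HS[...,0]>20)&(HS[...,0]<35)&(HS[...,1]>180)&sub(425,465,280,345); k=PS[ys];print('yellow',ys.sum(),np.nanmin(k,0),np.nanmax(k,0))
cv2.imwrite('pics/z.png',np.hstack([cv2.resize(I[235:305,130:220,::-1],(400,311),interpolation=0),cv2.resize(I[235:340,285:410,::-1],(370,311),interpolation=0)]))
```

```text
knob n 136 z [0.08444241 0.09404086 0.09991505]
knob rect [ 0.4834 -0.2027  0.0468  0.019  13.2763] top-depth [ 0.48322786 -0.20333705  0.09464825]
scene knob top 171 [ 0.48568615 -0.19857905  0.09459598]
dark [289 241  96  27 356] [ 5.54300e-01 -1.15400e-01  1.22000e-02  2.59200e-01  1.26889e+01]
[[0.5199000239372253, 0.009700000286102295], [0.5767999887466431, -0.24310000240802765], [0.5888000130653381, -0.24040000140666962], [0.5317999720573425, 0.012400000356137753]]
dark [379 247  20  59 316] [ 0.4942 -0.2516  0.1559  0.0174 12.9912]
[[0.4163999855518341, -0.2606000006198883], [0.4203000068664551, -0.2775000035762787], [0.5720999836921692, -0.24250000715255737], [0.5681999921798706, -0.225600004196167]]
dark [306 306  97  28 357] [ 3.82200e-01 -1.55600e-01  1.04000e-02  2.59000e-01  1.32133e+01]
[[0.3474999964237213, -0.030700000002980232], [0.4066999852657318, -0.28279998898506165], [0.41679999232292175, -0.28049999475479126], [0.35760000348091125, -0.028300000354647636]]
box z hi rect [ 0.469  -0.1365  0.1865  0.259  13.1253]
top rack [ 0.5207  0.319   0.0916  0.1622 10.9209] [0.51330905 0.32307982 0.06057261]
 cap 134 [0.52616716 0.28160343 0.16913702] [ 0.5209  0.3147  0.0272  0.0997 10.4455]
 tall 319 [0.54277471 0.37044633 0.17847388] [0.49946173 0.26387449 0.10013553]
scene rack [ 0.5178  0.3202  0.0937  0.1613 10.6848] [0.53056904 0.32689674 0.06086526]
 cap 242 [0.52777727 0.2875636  0.16681978] [ 0.5164  0.3172  0.0299  0.0998 13.846 ]
 tall 904 [0.54175322 0.37429277 0.17426108] [0.498516   0.2662202  0.10014166]
yellow 530 [0.49044805 0.2458768  0.05962024] [0.54175322 0.29809554 0.17183816]
```

View pics/z.png

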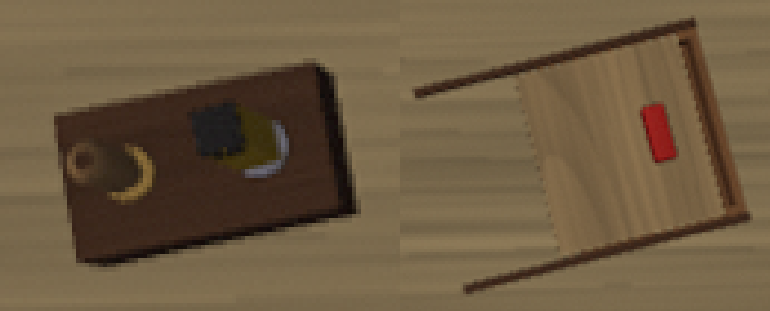

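Box yaw is about 13.0° and its origin about (0.481,-0.190). The knob is at (0.484,-0.2015), so q≈0.023. The probe is at about (0.527,0.281), with rack yaw about 10.8°. All of this agrees with the given sizes. Moving over the knob now.

Request:
send_rows(deltas=[[[42.1, -28.7, 3], [0, 0, 0.017], 100], [[42.1, -28.7, 3], [0, 0, 0.017], 100], [[42.1, -28.7, 3], [0, 0, 0.017], 100], [[42.1, -28.7, 3], [0, 0, 0.017], 100], [[42.1, -28.7, 3], [0, 0, 0.017], 100]], squeeze=30)

```text
time_s: 0.7
eef_pos: [0.3123, -0.3941, 0.2164]
orientation: [[0.974, 0.225, 0.0], [0.225, -0.974, -0.0], [0.0, 0.0, -1.0]]
wrist_force: [0.6, -0.5, 0.0]
width: 0.0853
grasp_force: 0.0
```

Request:
send_rows(deltas=[[[21.1, -14.9, 1.6], [0, 0, 0], 100], [[21.1, -14.9, 1.6], [0, 0, 0], 100], [[21.1, -14.9, 1.6], [0, 0, 0], 100], [[21.1, -14.9, 1.6], [0, 0, 0], 100], [[21.1, -14.9, 1.6], [0, 0, 0], 100]])

```text
time_s: 1.2
eef_pos: [0.4785, -0.2077, 0.2011]
orientation: [[0.974, 0.226, 0.0], [0.226, -0.974, -0.0], [0.0, 0.0, -1.0]]
wrist_force: [0.9, -0.8, -1.1]
width: 0.0854
grasp_force: 0.0
```

Request:
send_rows(deltas=[[[0, 0, 1], [0, 0, 0], 60], [[0, 0, 2], [0, 0, 0], 60], [[0, 0, 3], [0, 0, 0], 60], [[0, 0, 4], [0, 0, 0], 60], [[0, 0, 4], [0, 0, 0], 60]])

```text
time_s: 1.7
eef_pos: [0.4762, -0.21, 0.1593]
orientation: [[0.975, 0.224, -0.002], [0.224, -0.975, 0.001], [-0.002, -0.002, -1.0]]
wrist_force: [-0.1, 0.2, 0.4]
width: 0.0514
grasp_force: 0.0
```

Run:
```python
from h import *
s=sense();print(s['eef_pos'],s['width'],s['time_s'])
c=cam('top');save(c,'t1.png');d=cam('scene')
a=c['pixels'][215:350,260:440,::-1];b=d['pixels'][140:275,230:410,::-1]
cv2.imwrite('pics/k1.png',np.hstack([cv2.resize(a,None,fx=2.2,fy=2.2),cv2.resize(b,None,fx=2.2,fy=2.2)]))
```

```text
[ 0.47615895 -0.20999828  0.15929283] 0.05138757314001969 1.7
```

View pics/k1.png

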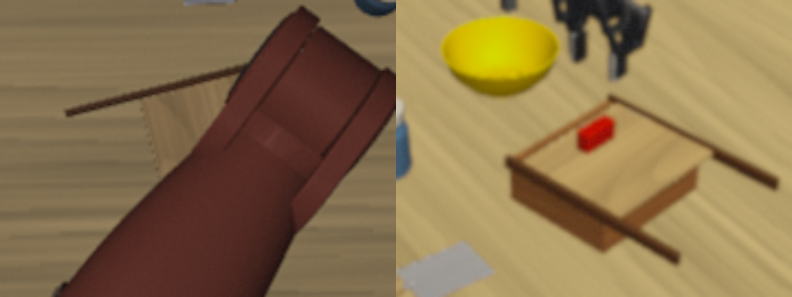

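The scene crop shows the gripper above the knob with nothing in the way. The arm hides the knob in the top view. Descending to grip it.

Request:
send_rows(deltas=[[[1, -0.7, 0], [0, 0, 0], 60], [[1, -0.7, 2], [0, 0, 0], 60], [[1, -0.7, 4], [0, 0, 0], 60], [[1, -0.7, 5.5], [0, 0, 0], 60], [[1, -0.7, 5.5], [0, 0, 0], 60]])

```text
time_s: 2.3
eef_pos: [0.4849, -0.1995, 0.1043]
orientation: [[0.974, 0.226, -0.002], [0.226, -0.974, 0.002], [-0.002, -0.002, -1.0]]
wrist_force: [-1.0, 0.5, 0.4]
width: 0.0511
grasp_force: 0.0
```

Request:
send_rows(deltas=[[[0, 0, 1], [0, 0, 0], 60], [[0, 0, 2], [0, 0, 0], 60], [[0, 0, 3], [0, 0, 0], 60], [[0, 0, 3], [0, 0, 0], 60], [[0, 0, 3], [0, 0, 0], 60]])

```text
time_s: 2.8
eef_pos: [0.4855, -0.2004, 0.076]
orientation: [[0.974, 0.226, -0.0], [0.226, -0.974, 0.0], [-0.0, -0.0, -1.0]]
wrist_force: [1.0, 1.1, 0.4]
width: 0.0514
grasp_force: 0.0
```

Request:
send_rows(deltas=[[[0, 0, 0], [0, 0, 0], 10], [[0, 0, 0], [0, 0, 0], 10], [[0, 0, 0], [0, 0, 0], 10], [[0, 0, 0], [0, 0, 0], 10], [[0, 0, 0], [0, 0, 0], 10]])

```text
time_s: 3.3
eef_pos: [0.486, -0.2009, 0.0768]
orientation: [[0.974, 0.226, 0.001], [0.226, -0.974, -0.001], [0.001, 0.001, -1.0]]
wrist_force: [-0.1, -1.8, 5.6]
width: 0.0195
grasp_force: 31.3
```

Request:
send_rows(deltas=[[[0, -1.5, 0], [0, 0, 0], 10], [[0, -3.5, 0], [0, 0, 0], 10], [[0, -5.5, 0], [0, 0, 0], 10], [[0, -7.5, 0], [0, 0, 0], 10], [[0, -9, 0], [0, 0, 0], 10]])

```text
time_s: 3.8
eef_pos: [0.4652, -0.1121, 0.0768]
orientation: [[0.974, 0.226, 0.001], [0.226, -0.974, -0.001], [0.0, 0.001, -1.0]]
wrist_force: [-1.7, -2.6, 7.4]
width: 0.0194
grasp_force: 31.4
```

Request:
send_rows(deltas=[[[0, -0.7, 0], [0, 0, 0], 10], [[0, -1.2, 0], [0, 0, 0], 10], [[0, -1.6, 0], [0, 0, 0], 10], [[0, -1.9, 0], [0, 0, 0], 10], [[0, -2.1, 0], [0, 0, 0], 10]])

```text
time_s: 4.3
eef_pos: [0.4606, -0.0924, 0.0768]
orientation: [[0.974, 0.226, 0.0], [0.226, -0.974, -0.001], [0.0, 0.001, -1.0]]
wrist_force: [-3.3, -2.3, 7.0]
width: 0.0192
grasp_force: 31.5
```

Request:
send_rows(deltas=[[[0, -0.2, 0], [0, 0, 0], 10], [[0, -0.4, 0], [0, 0, 0], 10], [[0, -0.5, 0], [0, 0, 0], 10], [[0, -0.6, 0], [0, 0, 0], 10], [[0, -0.6, 0], [0, 0, 0], 10]])

```text
time_s: 4.8
eef_pos: [0.4592, -0.0866, 0.0768]
orientation: [[0.974, 0.226, 0.0], [0.226, -0.974, -0.001], [-0.0, 0.001, -1.0]]
wrist_force: [-2.7, -1.4, 8.1]
width: 0.0194
grasp_force: 31.6
```

Request:
send_rows(deltas=[[[0, -0.1, 0], [0, 0, 0], 10], [[0, -0.2, 0], [0, 0, 0], 10], [[0, -0.3, 0], [0, 0, 0], 10], [[0, -0.3, 0], [0, 0, 0], 10]])

```text
time_s: 5.2
eef_pos: [0.4592, -0.0863, 0.0769]
orientation: [[0.974, 0.224, 0.001], [0.224, -0.974, -0.007], [-0.0, 0.007, -1.0]]
wrist_force: [0.5, -16.4, -0.2]
width: 0.0195
grasp_force: 30.9
```

Stop reached: 16 N reaction, and the travel matches. Relax, release and rise.

Request:
send_rows(deltas=[[[0, 0.2, 0], [0, 0, 0], 10], [[0, 0.2, 0], [0, 0, 0], 60], [[0, 0.2, 0], [0, 0, 0], 60], [[0, 0.2, 0], [0, 0, 0], 60], [[0, 0.2, 0], [0, 0, 0], 60]])

```text
time_s: 5.7
eef_pos: [0.4588, -0.0852, 0.0759]
orientation: [[0.974, 0.226, -0.0], [0.226, -0.974, 0.0], [-0.0, -0.0, -1.0]]
wrist_force: [0.3, 0.1, -0.8]
width: 0.0513
grasp_force: 0.0
```

Request:
send_rows(deltas=[[[0, 0, -3], [0, 0, 0], 60], [[0, 0, -7], [0, 0, 0], 60], [[0, 0, -11], [0, 0, 0], 100], [[0, 0, -15], [0, 0, 0], 100], [[0, 0, -19], [0, 0, 0], 100]])

```text
time_s: 6.2
eef_pos: [0.4588, -0.0852, 0.2677]
orientation: [[0.974, 0.226, 0.0], [0.226, -0.974, -0.0], [0.0, 0.0, -1.0]]
wrist_force: [0.5, -0.3, -0.3]
width: 0.0857
grasp_force: 0.0
```

Request:
send_rows(deltas=[[[14.9, -34.1, 0], [0, 0, -1.5315], 100], [[14.9, -34.1, 0], [0, 0, -1.5315], 100], [[14.9, -34.1, 0], [0, 0, -1.5315], 100], [[14.9, -34.1, 0], [0, 0, -1.5315], 100], [[14.9, -34.1, 0], [0, 0, -1.5315], 100]])

```text
time_s: 6.7
eef_pos: [0.5047, 0.1625, 0.2661]
orientation: [[0.554, 0.833, 0.0], [0.833, -0.554, -0.0], [0.0, 0.0, -1.0]]
wrist_force: [1.0, -1.1, 0.7]
width: 0.0853
grasp_force: 0.0
```

```bash
cat > to.py <<'E'
from h import *
import sys
from scipy.spatial.transform import Rotation as Ro
def to(p,yaw):
    s=sense();R=np.array(s['orientation']);y=np.radians(yaw)
    G=np.array([[np.cos(y),np.sin(y),0],[np.sin(y),-np.cos(y),0],[0,0,-1]])
    print('at',np.round(s['eef_pos'],4),'F',np.round(s['wrist_force'],1),'t',s['time_s'],'go cm',np.round(R.T@(np.array(p)-s['eef_pos'])*100,2),'rot',np.round(Ro.from_matrix(R.T@G).as_rotvec(),4))
if __name__=='__main__': a=list(map(float,sys.argv[1:])); to(a[:3],a[3])
E
python3 to.py .527 .281 .2677 100.8
python3 - <<'E'
from h import *
# the box inside, now that the arm has left it
c=cam('top');d=cam('scene');save(c,'t2.png')
a=c['pixels'][215:350,260:440,::-1];b=d['pixels'][140:275,230:410,::-1]
cv2.imwrite('pics/k2.png',np.hstack([cv2.resize(a,None,fx=2.2,fy=2.2),cv2.resize(b,None,fx=2.2,fy=2.2)]))
E
```

```text
at [0.5047 0.1625 0.2661] F [ 1.  -1.1  0.7] t 6.7 go cm [11.1  -4.7  -0.16] rot [ 4.000e-04 -1.000e-04 -7.752e-01]
```

View pics/k2.png

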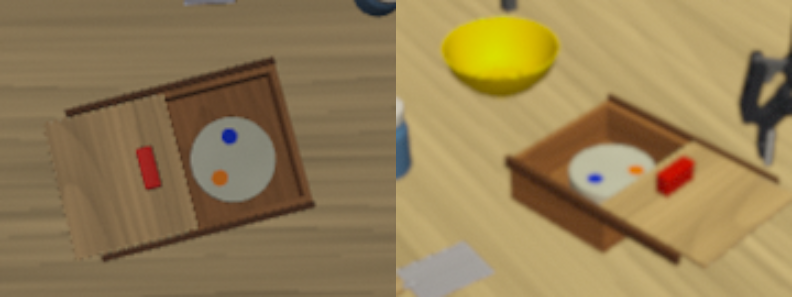

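The crop shows the cover fully open. The bat carries a blue dot at top-camera pixel (364,277) and an orange one at about (360,296). I'll measure the blue dot and go on to the probe.

Request:
send_rows(deltas=[[[11.1, -4.7, 0], [0, 0, -0.775], 100], [[11.1, -4.7, 0], [0, 0, -0.775], 100], [[11.1, -4.7, 0], [0, 0, -0.775], 100], [[11.1, -4.7, 0], [0, 0, -0.775], 100], [[11.1, -4.7, 0], [0, 0, -0.775], 100]])

```text
time_s: 7.3
eef_pos: [0.5276, 0.2791, 0.2655]
orientation: [[-0.163, 0.987, -0.001], [0.987, 0.163, -0.0], [-0.0, -0.001, -1.0]]
wrist_force: [0.8, -0.2, -0.1]
width: 0.0855
grasp_force: 0.0
```

```bash
python3 to.py .527 .281 .2677 100.8
cat > dot.py <<'E'
from h import *
x=np.array([.9744,.225]);y=np.array([-.225,.9744]);o=np.array([.4809,-.1896])
for n,(u0,u1,v0,v1) in(('top',(335,395,245,315)),('scene',(270,350,195,240))):
    c=cam(n);H=cv2.cvtColor(c['pixels'],cv2.COLOR_RGB2HSV);w=np.zeros((480,640),bool);w[v0:v1,u0:u1]=1
    P=cloud(c)
    for nm,m in(('blue',(H[...,0]>105)&(H[...,0]<135)&(H[...,1]>120)),('orange',(H[...,0]>6)&(H[...,0]<18)&(H[...,1]>200)&(H[...,2]>150)),('white',(H[...,1]<60)&(H[...,2]>120))):
        v,u=np.nonzero(m&w)
        if len(u)<5: print(n,nm,'none');continue
        q=onplane(c,np.c_[u,v],.030)[:,:2]; (a,b),r_=cv2.minEnclosingCircle(q.astype(np.float32))
        k=q.mean(0)-o; print(n,nm,len(u),'mean',np.round(q.mean(0),4),'circ',np.round([a,b,r_],4),'z',np.round(np.nanmedian(P[m&w][:,2]),4),'box',np.round([k@x,k@y],4))
E
python3 dot.py
```

```text
at [0.5276 0.2791 0.2655] F [ 0.8 -0.2 -0.1] t 7.3 go cm [ 0.19 -0.03 -0.22] rot [-0.0011  0.0003 -0.0246]
top blue 35 mean [ 0.4957 -0.1873] circ [ 0.4958 -0.1876  0.0088] z 0.0305 box [ 0.015  -0.0011]
top orange 30 mean [ 0.4452 -0.1741] circ [ 0.4453 -0.1742  0.0079] z 0.0299 box [-0.0313  0.0231]
top white 1028 mean [ 0.4678 -0.1919] circ [ 0.4683 -0.1906  0.0512] z 0.0305 box [-0.0133  0.0007]
scene blue 13 mean [ 0.4933 -0.1882] circ [ 0.4926 -0.187   0.006 ] z 0.0318 box [ 0.0124 -0.0015]
scene orange 9 mean [ 0.4431 -0.1746] circ [ 0.4434 -0.1727  0.0036] z 0.0315 box [-0.0334  0.0232]
scene white 574 mean [ 0.4713 -0.1967] circ [ 0.4697 -0.1893  0.0555] z 0.0311 box [-0.0109 -0.0048]
```

The blue dot is at about (0.495,-0.1877), 27 mm from the bat's centre, which fits. Descending on the probe.

Request:
send_rows(deltas=[[[0.2, 0, 2], [0, 0, -0.025], 100], [[0.2, 0, 5], [0, 0, -0.025], 100], [[0.2, 0, 8], [0, 0, -0.025], 100], [[0.2, 0, 8], [0, 0, -0.025], 100]])

```text
time_s: 7.8
eef_pos: [0.5253, 0.2795, 0.1817]
orientation: [[-0.176, 0.984, -0.007], [0.984, 0.176, -0.002], [-0.001, -0.007, -1.0]]
wrist_force: [-1.1, -0.6, -0.0]
width: 0.0853
grasp_force: 0.0
```

```bash
python3 to.py .527 .281 .116 100.8
python3 - <<'E'
from h import *
d=cam('scene');cv2.imwrite('pics/p1.png',cv2.resize(d['pixels'][200:400,370:570,::-1],None,fx=3,fy=3))
E
```

```text
at [0.5253 0.2795 0.1817] F [-1.1 -0.6 -0. ] t 7.8 go cm [0.12 0.24 6.56] rot [-0.0069  0.0007 -0.0116]
```

View pics/p1.png

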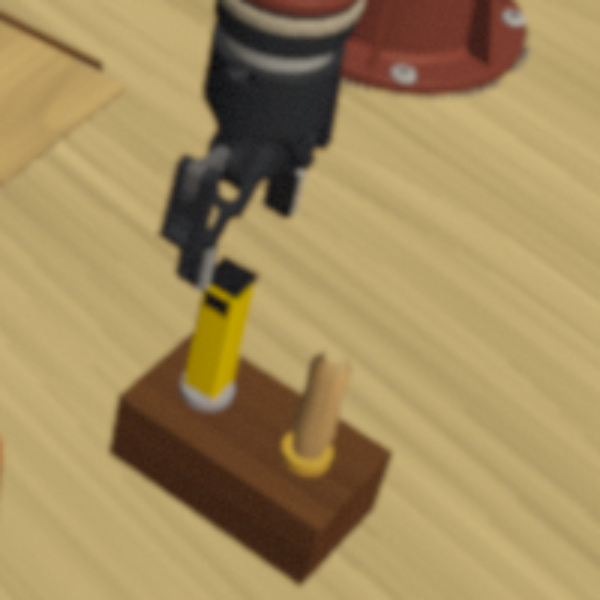

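The probe's cap is at crop (235,275), between the fingers at (200,270) and (285,200), and the scriber is clear. Descend and grip.

Request:
send_rows(deltas=[[[0.1, 0.2, 1], [0, 0, -0.01], 100], [[0.1, 0.2, 3], [0, 0, -0.01], 100], [[0.1, 0.2, 5], [0, 0, -0.01], 100], [[0.1, 0.2, 6.5], [0, 0, -0.01], 100], [[0.1, 0.2, 6.5], [0, 0, -0.01], 100]])

```text
time_s: 8.35
eef_pos: [0.5287, 0.2817, 0.1197]
orientation: [[-0.19, 0.982, -0.002], [0.982, 0.19, -0.001], [-0.0, -0.002, -1.0]]
wrist_force: [0.4, -0.4, 0.7]
width: 0.0859
grasp_force: 0.0
```

Request:
send_rows(deltas=[[[0, 0, 0], [0, 0, 0], 60], [[0, 0, 0], [0, 0, 0], 40], [[0, 0, 0], [0, 0, 0], 20], [[0, 0, 0], [0, 0, 0], 15], [[0, 0, 0], [0, 0, 0], 15]], squeeze=50)

```text
time_s: 8.85
eef_pos: [0.5288, 0.2818, 0.1216]
orientation: [[-0.191, 0.982, -0.001], [0.982, 0.191, -0.0], [-0.0, -0.001, -1.0]]
wrist_force: [-4.0, -0.9, 4.2]
width: 0.0253
grasp_force: 52.9
```

Request:
send_rows(deltas=[[[0, 0, 0], [0, 0, 0], 15], [[0, 0, 0], [0, 0, 0], 15], [[0, 0, 0], [0, 0, 0], 15]])

```text
time_s: 9.15
eef_pos: [0.5288, 0.2818, 0.1216]
orientation: [[-0.191, 0.982, -0.001], [0.982, 0.191, -0.0], [-0.0, -0.001, -1.0]]
wrist_force: [-5.4, -1.2, 6.4]
width: 0.0254
grasp_force: 53.1
```

```bash
python3 to.py .527 .281 .116 100.8
```

```text
at [0.5288 0.2818 0.1216] F [-5.4 -1.2  6.4] t 9.15 go cm [-0.05 -0.19  0.56] rot [-0.0009  0.0001  0.0036]
```

Request:
send_rows(deltas=[[[0, 0, -1], [0, 0, 0], 15], [[0, 0, -2.5], [0, 0, 0], 15], [[0, 0, -5], [0, 0, 0], 15], [[0, 0, -7.5], [0, 0, 0], 15], [[0, 0, -10], [0, 0, 0], 15]])

```text
time_s: 9.65
eef_pos: [0.5298, 0.282, 0.2235]
orientation: [[-0.191, 0.982, 0.002], [0.982, 0.191, 0.0], [-0.0, 0.002, -1.0]]
wrist_force: [0.9, 0.4, -1.5]
width: 0.0257
grasp_force: 52.3
```

Request:
send_rows(deltas=[[[0, 0, -2], [0, 0, 0], 15], [[0, 0, -3.5], [0, 0, 0], 15], [[0, 0, -5], [0, 0, 0], 15], [[0, 0, -5], [0, 0, 0], 15], [[0, 0, -5], [0, 0, 0], 15]])

```text
time_s: 10.15
eef_pos: [0.5297, 0.282, 0.2717]
orientation: [[-0.191, 0.982, 0.001], [0.982, 0.191, 0.0], [-0.0, 0.001, -1.0]]
wrist_force: [-0.0, -0.2, -1.5]
width: 0.0257
grasp_force: 52.4
```

```bash
python3 to.py .495 -.1877 .2716 103
python3 - <<'E'
from h import *
d=cam('scene');c=cam('top')
cv2.imwrite('pics/p2.png',np.hstack([cv2.resize(d['pixels'][180:380,370:570,::-1],None,fx=2,fy=2),cv2.resize(c['pixels'][200:300,130:230,::-1],None,fx=4,fy=4)]))
H=cv2.cvtColor(d['pixels'],cv2.COLOR_RGB2HSV);P=cloud(d)
m=(H[...,0]>20)&(H[...,0]<35)&(H[...,1]>180);m[:,:390]=0;m[:180]=0;m[:,520:]=0;m[340:]=0
k=P[m];k=k[~np.isnan(k).any(1)];print(len(k),np.percentile(k,[2,50,98],0))
E
```

```text
at [0.5297 0.282  0.2717] F [-0.  -0.2 -1.5] t 10.15 go cm [-4.544e+01 -1.237e+01 -1.000e-02] rot [ 0.0014  0.0001 -0.0349]
440 [[0.52077938 0.27467749 0.2254541 ]
 [0.53909711 0.29375214 0.25575984]
 [0.54466855 0.29768463 0.31691753]]
```

View pics/p2.png

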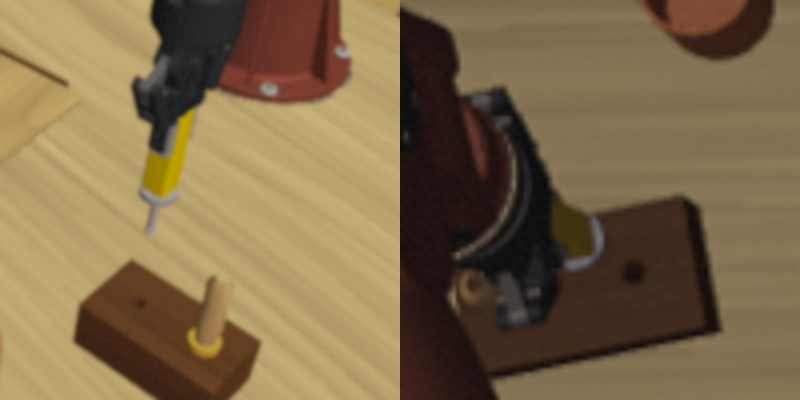

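The probe is held upright, the rack hole is empty and the scriber is untouched. Carrying it to above the dot.

Request:
send_rows(deltas=[[[-4, -1.1, 0], [0, 0, 0], 15], [[-8, -2.2, 0], [0, 0, 0], 15], [[-12, -3.3, 0], [0, 0, 0], 15], [[-16, -4.4, 0], [0, 0, 0], 15], [[-20, -5.5, 0], [0, 0, 0], 15]])

```text
time_s: 10.75
eef_pos: [0.5127, 0.0737, 0.2703]
orientation: [[-0.191, 0.982, -0.001], [0.982, 0.191, -0.0], [0.0, -0.001, -1.0]]
wrist_force: [0.2, 0.5, -1.7]
width: 0.0254
grasp_force: 52.4
```

Request:
send_rows(deltas=[[[-4, -1.1, 0], [0, 0, 0], 15], [[-8, -2.2, 0], [0, 0, 0], 15], [[-12, -3.3, 0], [0, 0, 0], 15], [[-16, -4.4, 0], [0, 0, 0], 15], [[-20, -5.5, 0], [0, 0, 0], 15]])

```text
time_s: 11.25
eef_pos: [0.4969, -0.1332, 0.2704]
orientation: [[-0.191, 0.982, -0.001], [0.982, 0.191, 0.0], [0.0, -0.001, -1.0]]
wrist_force: [0.3, -0.8, -1.4]
width: 0.0256
grasp_force: 52.4
```

Request:
send_rows(deltas=[[[-2, -0.5, 0], [0, 0, 0], 15], [[-4, -1, 0], [0, 0, 0], 15], [[-5.4, -1.4, 0], [0, 0, 0], 15], [[-5.4, -1.4, 0], [0, 0, 0], 15], [[-5.4, -1.4, 0], [0, 0, 0], 15]])

```text
time_s: 11.75
eef_pos: [0.4941, -0.187, 0.2708]
orientation: [[-0.191, 0.982, -0.001], [0.982, 0.191, 0.001], [0.001, -0.0, -1.0]]
wrist_force: [-0.2, 0.6, -2.0]
width: 0.0254
grasp_force: 52.4
```

```bash
python3 to.py .495 -.1877 .15 100.9
python3 - <<'E'
from h import *
d=cam('scene');c=cam('top');save(d,'s3.png');save(c,'t3.png')
cv2.imwrite('pics/p3.png',np.hstack([cv2.resize(d['pixels'][90:250,250:410,::-1],None,fx=2.5,fy=2.5,interpolation=2),cv2.resize(c['pixels'][230:330,320:420,::-1],None,fx=4,fy=4)]))
E
```

```text
at [ 0.4941 -0.187   0.2708] F [-0.2  0.6 -2. ] t 11.75 go cm [-0.1   0.08 12.08] rot [-0.0004 -0.0007  0.0015]
```

View pics/p3.png

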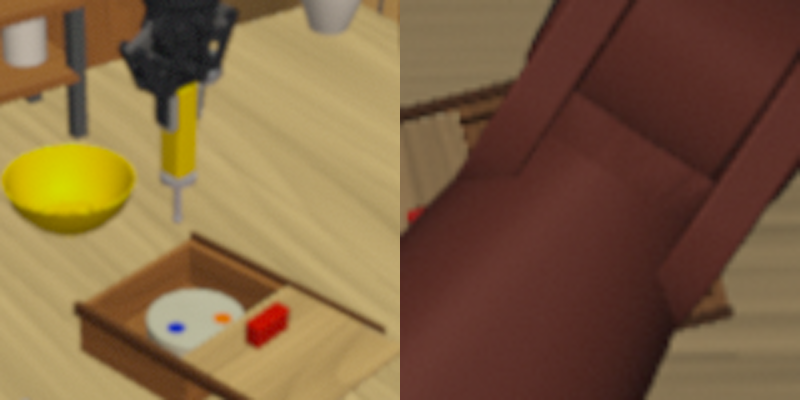

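The tip is at full-frame pixel (321,178), directly above the blue dot at (320,221), and the knob and walls are clear. Lowering to about 14 mm above the dot, then checking the tip.

Request:
send_rows(deltas=[[[-0.1, 0.1, 2], [0, 0, 0], 15], [[-0.1, 0.1, 5], [0, 0, 0], 15], [[-0.1, 0.1, 8], [0, 0, 0], 15], [[-0.1, 0.1, 10.5], [0, 0, 0], 15], [[-0.1, 0.1, 11.5], [0, 0, 0], 15]])

```text
time_s: 12.35
eef_pos: [0.4944, -0.1866, 0.1536]
orientation: [[-0.192, 0.981, -0.003], [0.981, 0.192, 0.002], [0.002, -0.002, -1.0]]
wrist_force: [-0.8, 0.5, -0.9]
width: 0.0254
grasp_force: 52.4
```

Request:
send_rows(deltas=[[[0, 0, 0], [0, 0, 0], 15], [[0, 0, 0], [0, 0, 0], 15], [[0, 0, 0], [0, 0, 0], 15]])

```text
time_s: 12.65
eef_pos: [0.4962, -0.1886, 0.1579]
orientation: [[-0.191, 0.982, 0.002], [0.982, 0.191, -0.002], [-0.002, 0.002, -1.0]]
wrist_force: [0.3, 0.4, -2.5]
width: 0.025
grasp_force: 52.4
```

```bash
python3 to.py .495 -.1877 .1356 100.9; python3 dot.py | grep blue
python3 - <<'E'
from h import *
d=cam('scene');c=cam('top');save(d,'s4.png');np.savez('s4.npz',I=d['pixels'],P=cloud(d))
cv2.imwrite('pics/p4.png',cv2.resize(d['pixels'][160:240,280:360,::-1],None,fx=7,fy=7,interpolation=2))
H=cv2.cvtColor(d['pixels'],cv2.COLOR_RGB2HSV)
m=(H[...,0]>20)&(H[...,0]<35)&(H[...,1]>180);m[:,:305]=0;m[:,345:]=0
P=cloud(d);k=P[m];k=k[~np.isnan(k).any(1)];print('yellow',len(k),np.percentile(k,[2,50,98],0).round(4).tolist())
# predicted pixels of ball centre, dot, collar underside
M=np.array(d['camera_from_world']);F=np.diag([1,-1,-1.])
s=sense()['eef_pos']
for p in([s[0],s[1],s[2]-.1066],[.495,-.1877,.03],[s[0],s[1],s[2]-.0616]):
    q=F@(M[:3,:3]@np.array(p)+M[:3,3]);print(cv2.projectPoints(q.reshape(1,1,3),np.zeros(3),np.zeros(3),d['K'],d['Dv'])[0].ravel().round(1))
E
```

```text
at [ 0.4962 -0.1886  0.1579] F [ 0.3  0.4 -2.5] t 12.65 go cm [ 0.12 -0.1   2.23] rot [0.0018 0.0019 0.002 ]
top blue none
scene blue 13 mean [ 0.4933 -0.1882] circ [ 0.4926 -0.187   0.006 ] z 0.0332 box [ 0.0124 -0.0015]
yellow 314 [[0.4824, -0.1959, 0.1105], [0.4995, -0.1768, 0.1459], [0.5106, -0.1714, 0.2025]]
[319.2 214.8]
[319.6 221.2]
[319.4 200.5]
```

View pics/p4.png

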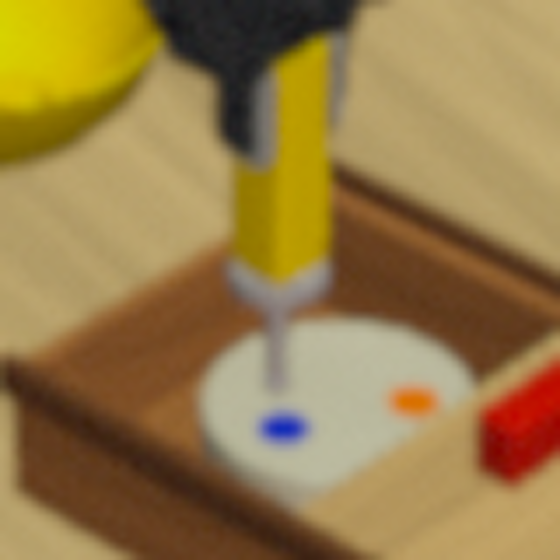

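The ball tip is at (319.4,214.7), as predicted to 0.2 px, so the probe is centred in the grip. The dot is at (320.3,220.9). Small correction, then a slow descent.

Request:
send_rows(deltas=[[[0.1, -0.2, 0], [0, 0, 0], 15], [[0.1, -0.2, 0], [0, 0, 0], 15], [[0.1, -0.2, 0.4], [0, 0, 0], 15], [[0.1, -0.2, 0.8], [0, 0, 0], 15], [[0.1, -0.2, 1.2], [0, 0, 0], 15]])

```text
time_s: 13.35
eef_pos: [0.4931, -0.1875, 0.1436]
orientation: [[-0.191, 0.982, -0.0], [0.982, 0.191, 0.0], [0.0, -0.0, -1.0]]
wrist_force: [-0.1, 0.6, -0.8]
width: 0.0253
grasp_force: 52.4
```

Request:
send_rows(deltas=[[[0, 0, 0], [0, 0, 0], 15], [[0, 0, 0], [0, 0, 0], 15], [[0, 0, 0], [0, 0, 0], 15], [[0, 0, 0], [0, 0, 0], 15], [[0, 0, 0], [0, 0, 0], 15]])

```text
time_s: 13.85
eef_pos: [0.4933, -0.1877, 0.1443]
orientation: [[-0.191, 0.982, 0.0], [0.982, 0.191, -0.0], [-0.0, 0.0, -1.0]]
wrist_force: [0.4, -0.5, -1.4]
width: 0.0255
grasp_force: 52.4
```

```bash
for i in 1 2 3; do python3 to.py .494 -.188 .1356 100.9; python3 -c "
from h import *
for _ in range(6): cam('scene'); s=sense(); print(np.round(s['eef_pos'],4),np.round(s['wrist_force'],1))" | tail -3; done
```

```text
at [ 0.4933 -0.1877  0.1443] F [ 0.4 -0.5 -1.4] t 13.85 go cm [-0.04  0.06  0.87] rot [0.0002 0.0003 0.0018]
[ 0.4932 -0.1876  0.1442] [-0.2 -0.6 -1.4]
[ 0.4933 -0.1876  0.1442] [-0.9 -1.6 -1. ]
[ 0.4932 -0.1876  0.1442] [ 0.7 -0.6 -1.5]
at [ 0.4932 -0.1876  0.1442] F [ 0.7 -0.6 -1.5] t 14.15 go cm [-0.05  0.07  0.86] rot [0.     0.0001 0.0018]
[ 0.4932 -0.1876  0.1442] [-0.5  0.3 -1.6]
[ 0.4932 -0.1876  0.1442] [-0.5 -0.1 -1.8]
[ 0.4932 -0.1876  0.1442] [-0.5  0.  -1.6]
at [ 0.4932 -0.1876  0.1442] F [-0.5  0.  -1.6] t 14.45 go cm [-0.05  0.07  0.86] rot [-0.      0.0001  0.0018]
[ 0.4932 -0.1876  0.1441] [-0.6  1.2 -1.9]
[ 0.4932 -0.1876  0.1441] [-0.  -1.2 -1.4]
[ 0.4932 -0.1876  0.1441] [ 0.5  0.  -1.8]
```

Request:
send_rows(deltas=[[[0, 0.1, 0.2], [0, 0, 0], 15], [[0, 0.1, 0.4], [0, 0, 0], 15], [[0, 0.1, 0.6], [0, 0, 0], 15], [[0, 0.1, 0.6], [0, 0, 0], 15], [[0, 0.1, 0.6], [0, 0, 0], 15]])

```text
time_s: 15.25
eef_pos: [0.4943, -0.1875, 0.1383]
orientation: [[-0.191, 0.982, 0.0], [0.982, 0.191, -0.0], [-0.0, 0.0, -1.0]]
wrist_force: [0.2, 0.6, 0.2]
width: 0.0252
grasp_force: 52.8
```

```bash
cat > avg.py <<'E'
from h import *
A=[]
for _ in range(16): cam('scene'); s=sense(); A.append(np.r_[s['eef_pos'],s['wrist_force']])
A=np.array(A); print(A[4:].mean(0).round(4),A[-1,:3].round(4),'sd',A[4:,5].std().round(2),s['time_s'])
E
python3 avg.py
```

```text
[ 0.4943 -0.1875  0.1382  0.5581 -0.294   0.654 ] [ 0.4943 -0.1874  0.1382] sd 0.31 16.05
```

Spring force is about 2.25 N, so about 3 mm in, which agrees with geometry (3.4 mm). Going 3 mm further.

Request:
send_rows(deltas=[[[0, 0, 0.1], [0, 0, 0], 15], [[0, 0, 0.2], [0, 0, 0], 15], [[0, 0, 0.3], [0, 0, 0], 15], [[0, 0, 0.3], [0, 0, 0], 15], [[0, 0, 0.3], [0, 0, 0], 15]])

```text
time_s: 16.55
eef_pos: [0.4943, -0.1875, 0.1352]
orientation: [[-0.191, 0.982, 0.0], [0.982, 0.191, -0.0], [-0.0, 0.0, -1.0]]
wrist_force: [0.9, -0.6, 2.8]
width: 0.0251
grasp_force: 53.0
```

```bash
python3 avg.py
python3 - <<'E'
from h import *
d=cam('scene');cv2.imwrite('pics/p5.png',cv2.resize(d['pixels'][160:240,280:360,::-1],None,fx=7,fy=7,interpolation=2))
E
```

```text
[ 0.4942 -0.1874  0.1352  1.1983 -0.4106  1.5878] [ 0.4942 -0.1874  0.1352] sd 0.48 17.35
```

View pics/p5.png

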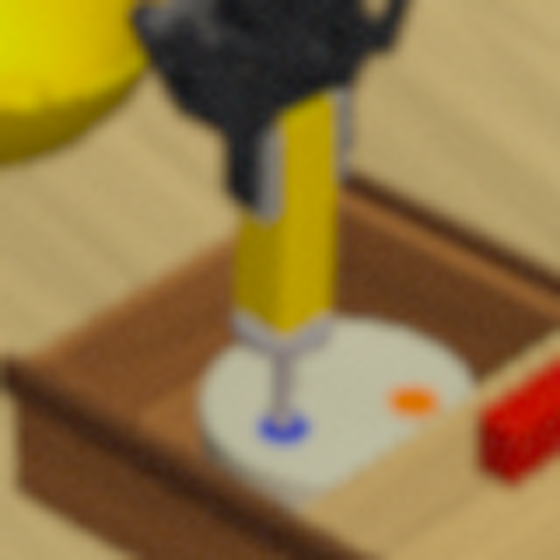

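The tip stands on the blue dot at crop (284,425), upright. It is pressed in about 5 to 6.4 mm by force and geometry, and clear of the walls and cover. Handing in.

```bash
python3 -c "
from bench import workorder
print(workorder.finish_job())"
```

```text
the job is handed in; nothing more can be done
None
```

The cover is open against its stop, and I handed the job in with the gripper still holding the probe upright on the blue dot, its spring tip pressed in about 6 mm (5.1 mm by force, 6.4 mm by height).

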